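Scan the chamber's barcode, then hold its optical flap at the balance point

ROBOT

A 6-joint arm with a two-finger parallel gripper is mounted at the origin on the work surface. World frame = base frame: x ahead of the robot, y to its left, z up, the work surface at z = 0. Lengths are in m, angles in rad, forces in N, time in s.
With the tool pointing down it reaches from about 0.375 to 0.75 m from the base axis. Payload 9 kg.
Tool frame: the origin (TCP) lies on the centre line of the jaws, within the pads' length; the fingertips stand 8 mm ahead of it and the grasp point (between the pads) lies 11 mm behind it; z points along the fingers, y is the line along which they close (so a half turn about z gives the same grasp; the last joint's range is limited). The gripper opens to 85 mm and grips with 20 to 120 N. Pads are 22 mm wide; open, the fingers measure 114 mm over their backs; the gripper's body (76 mm by 85 mm) begins 54 mm behind the grasp point. The pads swing forward as they close: fully open they stand 13 mm farther back than shut.
Start: joints at [-1.551, 0.104, 0.097, 1.564, 0, 1.353], TCP at [0.141, -0.583, 0.205] pointing down, gripper open.
Joint ranges: [-2.99, 2.99], [-0.84, 1.86], [-1.1, 1.16], [-1.84, 2.11], [-1.51, 1.56], [-3.14, 3.14]. Speed limits (rad/s): [2.22, 2.22, 2.57, 3.14, 3.14, 3.14].

INTERFACE

Orientations are given as [roll, pitch, yaw] about the fixed x, y, z axes, in that order (R = Rz(yaw) Ry(pitch) Rx(roll)).
In Python, from station import manip gives the robot as it stands. The module is installed in compiled form; this text tells all that it offers.
- The arm moves only by the tool jog_arm, never from a script. Its argument "commands" is one flat list of numbers, 7 for each row, row after row: the shift along the tool's x, y, z in m, then the turn, a rotation vector about the tool's x, y, z in rad, then the gripper command: -1 is fully open, 1 is shut, values between are in proportion. In form: [dx, dy, dz, wx, wy, wz, gripper, dx, dy, dz, wx, wy, wz, gripper, ...]. A call has exactly 10 rows; each row is the pose to reach, as a shift and turn from the pose commanded when the call began, along the tool's axes at that moment; what a row does not reach only later rows make up. A row lasts 1/10 s, in which the tool goes at most 50 mm and 8.59 degrees, less where a joint would pass 70% of its speed; a pose out of reach is approached as far as the arm can. A call with a gripper value outside its range is refused whole. The fingers move at their own pace and stop on an object; "grip_force" is the grip in N (left out, the last holds). Time passes only in rows, so rows that repeat a pose let the fingers close, or fill a call up. It gives the time, the measured TCP pose, the force, the opening and the grip force at its end, in the units of the state.
- manip.state(): the state, without advancing time (a new reading comes with each control period).
- manip.snapshot(name): name is "scene" or "top"; returns (picture, depth): 420x560x3 uint8, red, green, blue; 420x560 float32, m along the optical axis (not along the pixel's ray), 0 where there is no reading.
- manip.camera_model(name): a dict with "K" (3x3 intrinsics, pixels), "D" ([k1, k2, p1, p2, k3] as OpenCV has them; the pictures are not rectified), "xyz" and "rotation" of the camera in the world. Camera axes: x right, y down, z forward; pixel columns grow to the right and rows downward; lengths in m; the calibration is good to about 2 mm. A picture is of the moment at which its call begins. camera_model takes no time and is no camera call.
- manip.close_job(): hands the job in; it is judged then, once.
The state is a dict: "time": time; "q": joint angles; "dq": joint speeds; "effort": joint torques, N m; "ee_pos": TCP position; "orientation": TCP orientation; "contact_force": force on the tool from outside, world axes, zero at the start; "moment": the same for the moment, N m; "gripper_width": opening from 0.0 (shut) to 1.0 (fully open); "gripper_force": force on a finger pad.
Only numpy, scipy, OpenCV 4.12 (cv2) and the standard library are available. Lean on these libraries where they do the work, as an engineer would, in place of code of your own. Each camera call takes 0.05 s, during which the arm holds its last target. There are 200 camera calls.

TASK

Pick up the handheld reader and hold it upright and still, its window about 5 cm above the middle of the barcode tag on the black measuring chamber, for a good second, then stand it back upright in the middle of its grey stand and let go. Then take the chamber's hinged flap by its wire handle and swing it up until it stands straight up at its balance point, never letting it go over to the far side, and finish while still gripping the handle and holding the flap still there. Leave the other things on the bench where they are.

Things in the scene. Friction and masses are not known exactly. Their poses are not given: they have to be found in the camera images.
- reader_center (a point): the handheld reader: an upright grey round body 120 mm tall that starts standing on its stand; foot 50 mm across up to 30 mm above its underside, narrowing to a round grip 33 mm across from 45 to 105 mm above the underside, then a cap 40 mm across at the top; about 0.2 kg. This point is on its axis, half-way up (60 mm above the underside); z runs along its axis, up
- reader_window (a point): the reader's window: centre of its underside; it looks straight down along the reader's axis (-z)
- barcode_center (a point): centre of the top face of the barcode tag: a white tag 46 by 36 mm, 4 mm thick, with black bars, fixed flat on the chamber's deck, 95 mm to the left or right of the flap's middle (a like tag with a round spirit level is on the other side). z up, axes as the chamber's
- dock_top (a point): centre of the top face of the reader's stand: a fixed grey plate 90 by 90 mm, 14 mm thick, on the table; z up
- chamber: the fixed black measuring chamber, 220 mm (its x) by 270 mm (its y), deck 70 mm above the table; origin at the centre of its underside, its front (-x) faces roughly towards the robot
- flap_hinge (a point): middle of the flap's hinge axis, fixed on the chamber, 85 mm above the table, 70 mm behind the chamber's middle; the hinge axis runs along this point's y axis (level), x points to the back, away from the robot
- handle (a point): the flap's wire handle, one rigid piece with the flap: a U of steel wire, 10 mm thick, whose cross bar is 84 mm long and parallel to the hinge, 155 mm from the hinge axis; 45 mm of clear gap between cross bar and leaf for a finger. This point is the middle of the cross bar; it moves with the flap. The flap's leaf is a 90 mm wide, 6 mm thick aluminium plate that ends 105 mm from the hinge; flap and handle together weigh about 0.34 kg
- flap (a joint): angle of the flap about its hinge, rad. 0: at rest, leaning on its stops towards the robot, leaf and handle 0.30 rad above level. It grows as the flap swings up. 1.271: straight up, handle right above the hinge, the balance point; below it the flap falls back to the front, above it over to the far side (stop at 2.2). The hinge turns almost freely
- beaker: bystander: white open beaker 84 mm across, 95 mm tall; origin under its centre
- bottle: bystander: green bottle 64 mm across, 190 mm tall; origin under its centre
- jar: bystander: clear jar with white cap, 56 mm across, 75 mm tall; origin under its centre
- mouse: bystander: grey computer mouse 105 by 60 by 32 mm; origin under its centre
- puck: bystander: brass calibration weight 44 mm across, 30 mm tall; origin under its centre
Things that resemble listed ones, but are neither listed nor needed, are in the scene too. What is shaped like the part that bears reader_center but green is not meant.

How it is judged:
By the outcome, as a careful person would: the job done as asked, in the order asked, and still so for the second after the job is handed in, while the arm keeps its last pose, push and grip.
It also fails if it takes over 64 s, if anything falls off the work surface, if the arm or the gripper's body presses on something with over 40 N, if the wrist force passes 120 N, or if a joint passes its speed limit or range.

## Working session

There is one attempt and no reset: what is moved stays moved. The work goes in short steps, Python scripts to look and compute and a tool call to move; the robot and the scene stay as the last step left them, time stands still between calls to the robot, and variables do not carry over. Pictures are saved under pics/ and viewed, at most 10 in all, crops included, and the job is handed in when it is done.

Besides the shell and the picture viewer there is one more tool, called as a command line: name --argument value ..., lists and objects as JSON in quotes. jog_arm: Moves the arm, as the interface text tells. Its arguments: {"type":"object","properties":{"commands":{"type":"array","items":{"type":"number"}},"grip_force":{"type":"number"}},"required":["commands"]}

```bash
mkdir -p pics
python3 - <<'E'
from station import manip
import cv2,numpy as np
for n in("scene","top"):
    p,d=manip.snapshot(n); cv2.imwrite(f"pics/{n}0.png",p[...,::-1]); np.savez(f"{n}0.npz",p=p,d=d)
    print(n,manip.camera_model(n))
print(manip.state())
E
```

```text
scene {'K': array([[480.01343801,   0.        , 277.36547196],
       [  0.        , 480.01343801, 210.97002493],
       [  0.        ,   0.        ,   1.        ]]), 'D': array([0.00479676, 0.        , 0.        , 0.        , 0.        ]), 'xyz': array([ 0.9532275 , -0.67535461,  0.98711245]), 'rotation': array([-2.41937826,  0.01832411,  0.57693188])}
top {'K': array([[401.400019  ,   0.        , 278.13468253],
       [  0.        , 401.400019  , 208.64997626],
       [  0.        ,   0.        ,   1.        ]]), 'D': array([-0.000351,  0.      ,  0.      ,  0.      ,  0.      ]), 'xyz': array([ 0.31861541, -0.05266433,  1.11490884]), 'rotation': array([-2.93352124,  0.00427559, -1.5420569 ])}
{'time': 0.1, 'q': array([-1.55066448e+00,  1.04645874e-01,  9.65732365e-02,  1.56388737e+00,
       -2.47372335e-05,  1.35308795e+00]), 'dq': array([-0.00103033, -0.00081861,  0.0020734 ,  0.00073477, -0.00049213,
        0.00065435]), 'effort': array([ 5.22357936e-03, -5.58206534e+01,  5.04721284e+01,  1.30701819e-02,
       -2.77341023e-04,  8.19452559e-07]), 'ee_pos': array([ 0.14135231, -0.58278845,  0.20461083]), 'orientation': array([-3.14045110e+00, -2.27193623e-04,  2.37840103e-01]), 'contact_force': array([ 0.93798087, -0.53928995, -0.4960039 ]), 'moment': array([0.02688551, 0.02234339, 0.00569588]), 'gripper_force': 0.0, 'gripper_width': 1.0003604537122703}
```

View pics/scene0.png

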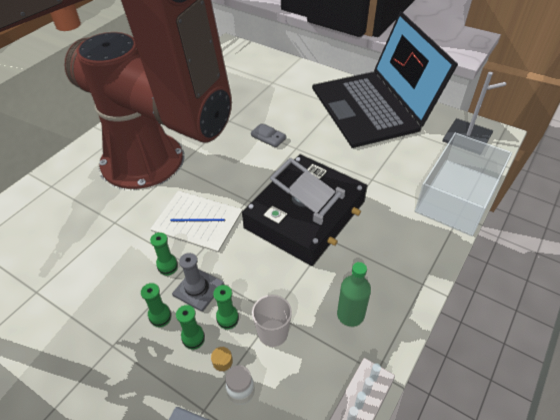

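View pics/top0.png

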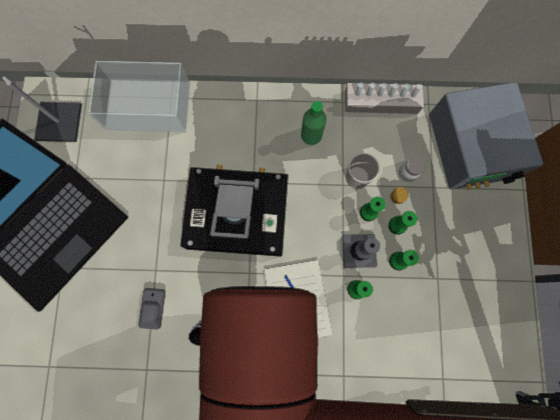

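The scene view shows one grey reader on the dark grey stand at (190,280). Four green look-alikes are at (163,253), (156,305), (190,327) and (226,307). In the top view the grey reader is at (367,246) on its stand (361,250), and the barcode tag is at (198,217). The spirit level is at (270,222), and the handle's cross bar is near (230,237). I'll take the grey reader, since the green ones are excluded.

```bash
cat > h.py <<'E'
import numpy as np,cv2
from station import manip
from scipy.spatial.transform import Rotation as R
def cloud(n,d):
    c=manip.camera_model(n); h,w=d.shape
    uv=np.stack(np.meshgrid(np.arange(w),np.arange(h)),-1).reshape(-1,1,2).astype(np.float64)
    r=cv2.undistortPoints(uv,c["K"],c["D"]).reshape(h,w,2)
    P=np.dstack([r,np.ones((h,w))])*d[...,None]
    return P@R.from_euler("xyz",c["rotation"]).as_matrix().T+c["xyz"]
def ray(n,u,v,z):
    c=manip.camera_model(n)
    r=cv2.undistortPoints(np.array([[[u,v]]],float),c["K"],c["D"]).reshape(2)
    a=R.from_euler("xyz",c["rotation"]).as_matrix()@[*r,1]
    return c["xyz"]+a*(z-c["xyz"][2])/a[2]
def load(n):
    f=np.load(n+"0.npz"); return f["p"],f["d"],cloud(n,f["d"])
E
python3 - <<'E'
from h import *
np.set_printoptions(precision=4,suppress=True)
for n,pts in(("top",dict(tag=(198,217),level=(270,222),stand=(348,262),cap=(371,241),bar=(230,237),leaf=(235,200),deck=(205,190),table=(330,225))),("scene",dict(cap=(189,261),stand=(190,298),leaf=(313,192),deck=(300,240),tag=(316,171),table=(390,180)))):
    p,d,P=load(n)
    for k,(u,v) in pts.items(): print(n,k,p[v,u],P[v,u])
p,d,P=load("top")
big=cv2.resize(p[160:305,175:420],None,fx=3.2,fy=3.2,interpolation=cv2.INTER_CUBIC);cv2.imwrite("pics/topcrop.png",big[...,::-1])
p,d,P=load("scene")
big=cv2.resize(p[140:360,130:380],None,fx=2.7,fy=2.7,interpolation=cv2.INTER_CUBIC);cv2.imwrite("pics/scenecrop.png",big[...,::-1])
E
```

```text
top tag [52 51 49] [0.5094 0.1686 0.076 ]
top level [ 59 115  72] [ 0.5013 -0.0216  0.0763]
top stand [68 67 70] [ 0.4076 -0.2357  0.0146]
top cap [90 93 95] [ 0.4507 -0.2726  0.1341]
top bar [46 51 50] [0.4598 0.0824 0.0679]
top leaf [116 115 115] [0.5513 0.0698 0.1054]
top deck [7 3 8] [0.5848 0.1562 0.0699]
top table [151 152 137] [ 0.5117 -0.1889 -0.0047]
scene cap [71 72 76] [ 0.4472 -0.2787  0.1356]
scene stand [119 121 127] [ 0.4465 -0.3032  0.0159]
scene leaf [157 155 160] [0.5577 0.0682 0.1059]
scene deck [39 38 40] [ 0.5965 -0.0579  0.0722]
scene tag [81 81 78] [0.5108 0.167  0.075 ]
scene table [212 211 198] [0.6746 0.3152 0.0015]
```

View pics/topcrop.png

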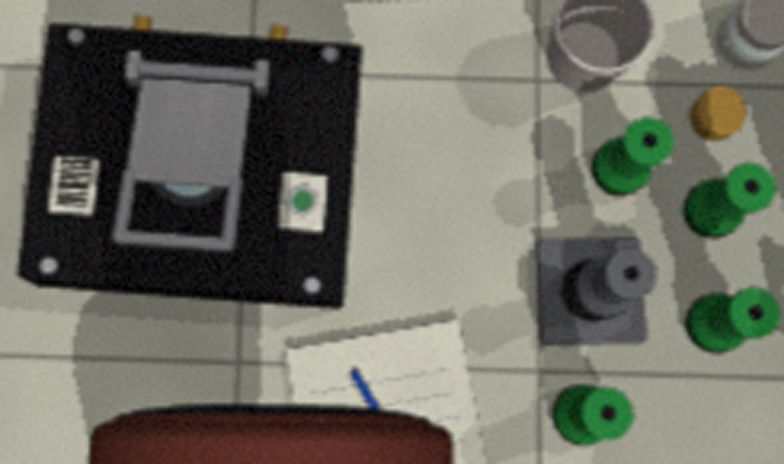

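View pics/scenecrop.png

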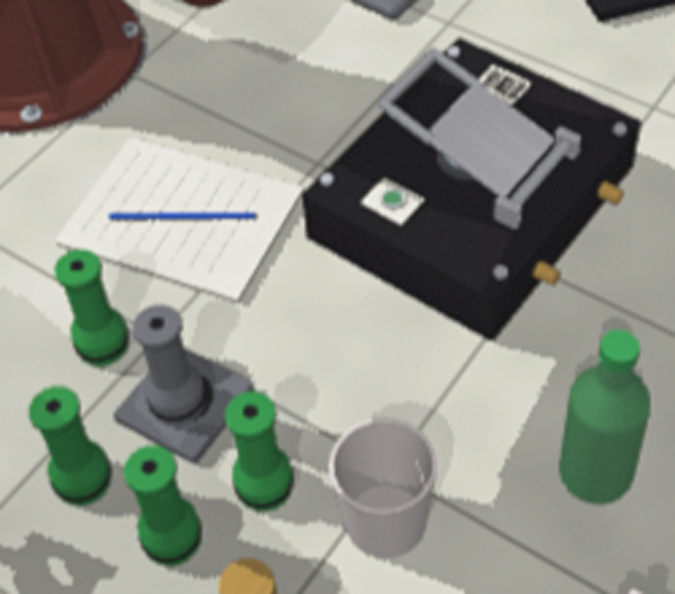

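The crops confirm the targets: the grey reader with its cap at top (372,245), standing on the grey stand. The bar-patterned tag is on the chamber's left at top (198,217), and the green-dot level is on the right at (270,222). The handle's cross bar is at top (230,235) and the hinge is at the back, at (237,182). Next I'll measure them.

Run:
```python
from h import *
np.set_printoptions(precision=4,suppress=True)
out={}
for n in("top","scene"):
    p,d,P=load(n); hsv=cv2.cvtColor(p,cv2.COLOR_RGB2HSV); X,Y,Z=P[...,0],P[...,1],P[...,2]
    rect=lambda m:(lambda r:(np.round(r[0],4),np.round(r[1],4),round(r[2],1)))(cv2.minAreaRect(P[m][:,:2].astype(np.float32)))
    area=(X>.3)&(X<.65)&(Y<-.15)&(Y>-.42)
    # caps near z=.134 / .12
    g=(hsv[...,1]>120)&(hsv[...,0]>45)&(hsv[...,0]<85)
    for nm,m in(("reader",area&~g&(Z>.125)&(Z<.145)&(hsv[...,1]<60)),("green",area&g&(Z>.11)&(Z<.13))):
        k,l,st,_=cv2.connectedComponentsWithStats(m.astype(np.uint8))
        for i in range(1,k):
            if st[i,4]>40: q=P[l==i]; c,r=cv2.minEnclosingCircle(q[:,:2].astype(np.float32)); print(n,nm,st[i,4],np.array(c),round(r,4),np.median(q[:,2]))
    m=area&~g&(Z>.008)&(Z<.022)&(hsv[...,1]<60)&(abs(X-.435)<.065)&(abs(Y+.26)<.065); print(n,"stand",m.sum(),rect(m),np.median(Z[m]))
    ch=(X>.38)&(X<.72)&(Y>-.12)&(Y<.25)
    m=ch&(Z>.063)&(Z<.078)&(p.max(-1)<60); print(n,"deck",m.sum(),rect(m),np.median(Z[m]))
    for nm,cy in(("barcode",.168),("level",-.022)):
        m=((X-.507)**2+(Y-cy)**2<.03**2)&(p.min(-1)>90)&(Z>.065)&(Z<.085); print(n,nm,m.sum(),rect(m),np.median(Z[m]))
    m=ch&(Z>.082)&(Z<.15)&(X<.66); q=P[m]; print(n,"flap",m.sum(),rect(m),q.min(0),q.max(0))
    c=q[q[:,0]<.47]; print(" low-x pts",len(c),np.percentile(c,[2,50,98],axis=0) if len(c) else '')
    A=q[(q[:,0]>.52)&(q[:,0]<.59)&(q[:,2]>.085)]; print(" leaf plane z=ax+by+c",np.linalg.lstsq(np.c_[A[:,:2],np.ones(len(A))],A[:,2],rcond=None)[0])
    print(" table",np.median(Z[(X>.45)&(X<.6)&(Y<-.09)&(Y>-.17)]))
```

```text
top reader 207 [ 0.4411 -0.2753] 0.0199 0.13308547844866936
top green 166 [ 0.5482 -0.2937] 0.0188 0.1188905693308212
top green 162 [ 0.5133 -0.3725] 0.0189 0.11927970645759656
top green 174 [ 0.4148 -0.3722] 0.0187 0.11902955031355367
top green 177 [ 0.3354 -0.2569] 0.0186 0.11906153619031068
top stand 676 (array([ 0.4412, -0.2688]), array([0.0898, 0.0909]), 3.3) 0.01319168493352596
top deck 5573 (array([0.5342, 0.0749]), array([0.2674, 0.2186]), 87.4) 0.06923415133528765
top barcode 178 (array([0.5088, 0.1712]), array([0.0388, 0.0465]), 89.6) 0.07316565476414816
top level 205 (array([ 0.5006, -0.0191]), array([0.0374, 0.0457]), 89.8) 0.07371269996734764
top flap 1643 (array([0.5338, 0.0727]), array([0.1154, 0.1635]), 87.8) [0.4515 0.0126 0.0825] [0.6176 0.1273 0.1398]
 low-x pts 174 [[0.4518 0.0303 0.1292]
 [0.4576 0.0739 0.1336]
 [0.4677 0.1213 0.1383]]
 leaf plane z=ax+by+c [-0.3101  0.0138  0.2739]
 table -0.0006772585644637674
scene reader 241 [ 0.4419 -0.2758] 0.021 0.13434252455784967
scene green 165 [ 0.3379 -0.2612] 0.0194 0.12016508658110292
scene green 228 [ 0.4179 -0.376 ] 0.0207 0.11905330157863009
scene green 220 [ 0.5493 -0.2965] 0.02 0.12005773958049704
scene green 249 [ 0.5144 -0.3762] 0.0206 0.11906481537499225
scene stand 770 (array([ 0.4411, -0.2696]), array([0.0914, 0.0937]), 1.9) 0.014153392566445655
scene deck 4104 (array([0.5356, 0.0696]), array([0.2675, 0.2189]), 87.5) 0.07038904661866252
scene barcode 140 (array([0.5087, 0.1695]), array([0.0381, 0.0469]), 86.0) 0.07453074616686456
scene level 205 (array([ 0.5012, -0.0217]), array([0.0394, 0.0468]), 88.1) 0.07490379407124548
scene flap 1592 (array([0.5339, 0.0724]), array([0.118 , 0.1649]), 87.4) [0.4497 0.0102 0.0822] [0.6187 0.1283 0.1396]
 low-x pts 134 [[0.4513 0.0303 0.1278]
 [0.4591 0.0705 0.1342]
 [0.469  0.1213 0.1384]]
 leaf plane z=ax+by+c [-0.3108  0.0147  0.2751]
 table 0.0005527860245747029
```

jog_arm --commands '[0.03, -0.019, 0, 0, 0, -0.12, -1, 0.07, -0.044, 0, 0, 0, -0.25, -1, 0.115, -0.072, 0, 0, 0, -0.39, -1, 0.16, -0.1, 0, 0, 0, -0.53, -1, 0.205, -0.128, 0, 0, 0, -0.67, -1, 0.25, -0.157, 0, 0, 0, -0.82, -1, 0.29, -0.182, 0, 0, 0, -0.96, -1, 0.325, -0.204, 0, 0, 0, -1.1, -1, 0.35, -0.219, 0, 0, 0, -1.22, -1, 0.364, -0.228, 0, 0, 0, -1.29, -1]'

```text
time: 1.1
ee_pos: [0.4428, -0.2735, 0.205]
orientation: [-3.141, -0.001, 1.535]
contact_force: [0.3, -1.0, 0.2]
gripper_width: 0.998
gripper_force: 0.0
```

```bash
cat >> h.py <<'E'
def to(x,y,z,yaw=1.528):
    s=manip.state(); A=R.from_euler("xyz",s["orientation"]); B=R.from_euler("xyz",[np.pi,0,yaw])
    np.set_printoptions(precision=4,suppress=True)
    print("t",s["time"],"pos",s["ee_pos"],"rpy",s["orientation"],"F",s["contact_force"],"w",s["gripper_width"],s["gripper_force"])
    print("shift",A.inv().apply(np.array([x,y,z])-s["ee_pos"]),"turn",(A.inv()*B).as_rotvec())
E
python3 -c "
from h import *
to(.4415,-.2755,.099); print(manip.state()['q'])"
```

```text
t 1.1 pos [ 0.4428 -0.2735  0.205 ] rpy [-3.1415 -0.0006  1.5351] F [ 0.2619 -0.9529  0.1686] w 0.9979239464549144 0.0
shift [-0.0022 -0.0013  0.106 ] turn [-0.0001 -0.0006  0.0071]
[-0.805  -0.1382 -0.1431  1.5664  0.0003  0.8015]
```

jog_arm --commands '[-0.002, -0.001, 0.01, 0, 0, 0.005, -1, -0.002, -0.001, 0.025, 0, 0, 0.007, -1, -0.002, -0.001, 0.045, 0, 0, 0.007, -1, -0.002, -0.001, 0.065, 0, 0, 0.007, -1, -0.002, -0.001, 0.085, 0, 0, 0.007, -1, -0.002, -0.001, 0.1, 0, 0, 0.007, -1, -0.002, -0.001, 0.112, 0, 0, 0.007, -1, -0.002, -0.001, 0.118, 0, 0, 0.007, -1, -0.002, -0.001, 0.118, 0, 0, 0.007, -1, -0.002, -0.001, 0.118, 0, 0, 0.007, -1]'

```text
time: 2.1
ee_pos: [0.4405, -0.2781, 0.0879]
orientation: [3.141, 0.001, 1.521]
contact_force: [0.1, -0.2, 0.4]
gripper_width: 0.998
gripper_force: 0.0
```

```bash
python3 -c "
from h import *
to(.4415,-.2755,.087)"
```

```text
t 2.1 pos [ 0.4405 -0.2781  0.0879] rpy [3.141  0.0007 1.5205] F [ 0.1374 -0.1607  0.3622] w 0.99844332709404 0.0
shift [0.0027 0.0008 0.0009] turn [ 0.0006  0.0007 -0.0075]
```

jog_arm --commands '[0.0025, 0.001, 0.001, 0, 0, -0.007, -1, 0.0025, 0.001, 0.001, 0, 0, -0.007, -0.6, 0.0025, 0.001, 0.001, 0, 0, -0.007, -0.2, 0.0025, 0.001, 0.001, 0, 0, -0.007, 0, 0.0025, 0.001, 0.001, 0, 0, -0.007, 0.1, 0.0025, 0.001, 0.001, 0, 0, -0.007, 0.2, 0.0025, 0.001, 0.001, 0, 0, -0.007, 0.3, 0.0025, 0.001, 0.001, 0, 0, -0.007, 0.5, 0.0025, 0.001, 0.001, 0, 0, -0.007, 1, 0.0025, 0.001, 0.001, 0, 0, -0.007, 1]' --grip_force 40

```text
time: 3.1
ee_pos: [0.4416, -0.2756, 0.0868]
orientation: [3.141, 0.001, 1.528]
contact_force: [-0.6, 0.8, 5.5]
gripper_width: 0.44
gripper_force: 39.8
```

```bash
python3 -c "
from h import *
to(.5088,.1705,.24)"
```

```text
t 3.1 pos [ 0.4416 -0.2756  0.0868] rpy [3.1412 0.0007 1.5277] F [-0.5693  0.8128  5.5067] w 0.44044078035189105 39.814283669984434
shift [ 0.4484  0.048  -0.1534] turn [ 0.0004  0.0007 -0.0003]
```

jog_arm --commands '[0, 0, 0, 0, 0, 0, 1, 0, 0, 0, 0, 0, 0, 1, 0, 0, -0.003, 0, 0, 0, 1, 0, 0, -0.01, 0, 0, 0, 1, 0, 0, -0.02, 0, 0, 0, 1, 0, 0, -0.03, 0, 0, 0, 1, 0, 0, -0.04, 0, 0, 0, 1, 0, 0, -0.05, 0, 0, 0, 1, 0, 0, -0.05, 0, 0, 0, 1, 0, 0, -0.05, 0, 0, 0, 1]'

```text
time: 4.1
ee_pos: [0.4416, -0.2755, 0.1365]
orientation: [3.141, 0.0, 1.528]
contact_force: [-0.9, 0.9, -1.9]
gripper_width: 0.445
gripper_force: 40.3
```

```bash
python3 -c "
from h import *
to(.5088,.1705,.24)
p,d=manip.snapshot('scene'); np.savez('scene1.npz',p=p,d=d)
cv2.imwrite('pics/lift.png',cv2.resize(p[160:340,110:290],None,fx=3,fy=3,interpolation=cv2.INTER_CUBIC)[...,::-1])"
```

```text
t 4.1 pos [ 0.4416 -0.2755  0.1365] rpy [3.1413 0.0004 1.5278] F [-0.9108  0.8899 -1.8568] w 0.4446791326037532 40.31000666320324
shift [ 0.4484  0.048  -0.1037] turn [ 0.0003  0.0004 -0.0002]
```

View pics/lift.png

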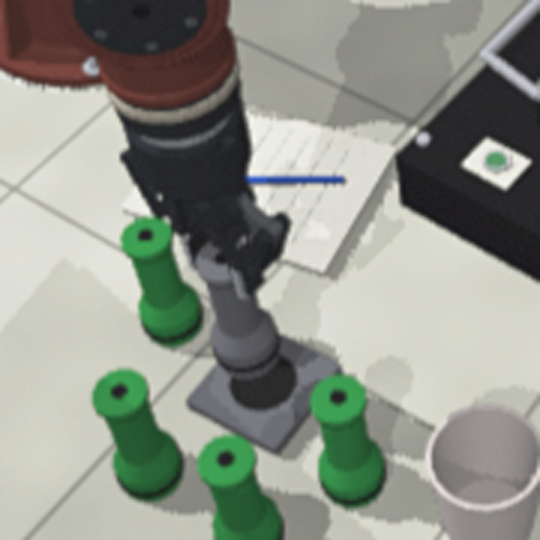

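The reader is lifted at crop (240,320) and hangs straight in the jaws. The stand is empty at (265,390), and the green look-alikes are undisturbed.

jog_arm --commands '[0, 0, -0.015, 0, 0, 0, 1, 0.005, 0, -0.04, 0, 0, 0, 1, 0.015, 0.002, -0.07, 0, 0, 0, 1, 0.035, 0.004, -0.095, 0, 0, 0, 1, 0.06, 0.007, -0.11, 0, 0, 0, 1, 0.09, 0.01, -0.115, 0, 0, 0, 1, 0.12, 0.013, -0.115, 0, 0, 0, 1, 0.15, 0.016, -0.115, 0, 0, 0, 1, 0.18, 0.019, -0.115, 0, 0, 0, 1, 0.21, 0.022, -0.115, 0, 0, 0, 1]'

```text
time: 5.15
ee_pos: [0.4724, -0.0652, 0.2521]
orientation: [3.141, 0.0, 1.528]
contact_force: [-0.1, -0.2, -1.2]
gripper_width: 0.44
gripper_force: 40.6
```

jog_arm --commands '[0.03, 0.003, 0, 0, 0, 0, 1, 0.06, 0.006, 0, 0, 0, 0, 1, 0.09, 0.009, 0, 0, 0, 0, 1, 0.12, 0.013, 0, 0, 0, 0, 1, 0.15, 0.017, 0, 0, 0, 0, 1, 0.18, 0.02, 0, 0, 0, 0, 1, 0.205, 0.023, 0, 0, 0, 0, 1, 0.225, 0.025, 0, 0, 0, 0, 1, 0.235, 0.026, 0, 0, 0, 0, 1, 0.238, 0.026, 0, 0, 0, 0, 1]'

```text
time: 6.15
ee_pos: [0.5086, 0.1709, 0.2516]
orientation: [-3.141, 0.0, 1.529]
contact_force: [-0.4, 0.0, -1.1]
gripper_width: 0.441
gripper_force: 40.6
```

jog_arm --commands '[0, 0, 0, 0, 0, 0, 1, 0, 0, 0.005, 0, 0, 0, 1, 0, 0, 0.012, 0, 0, 0, 1, 0, 0, 0.022, 0, 0, 0, 1, 0, 0, 0.032, 0, 0, 0, 1, 0, 0, 0.042, 0, 0, 0, 1, 0, 0, 0.05, 0, 0, 0, 1, 0, 0, 0.053, 0, 0, 0, 1, 0, 0, 0.053, 0, 0, 0, 1, 0, 0, 0.053, 0, 0, 0, 1]'

```text
time: 7.15
ee_pos: [0.5088, 0.1702, 0.1986]
orientation: [3.141, 0.0, 1.528]
contact_force: [-0.2, -0.3, -2.3]
gripper_width: 0.434
gripper_force: 40.5
```

```bash
python3 -c "
from h import *
to(.5088,.1705,.197)
for n in ('scene','top'):
    p,d=manip.snapshot(n); np.savez(n+'2.npz',p=p,d=d)
    P=cloud(n,d); X,Y,Z=P[...,0],P[...,1],P[...,2]
    m=(abs(X-.5088)<.05)&(abs(Y-.17)<.05)&(Z>.1)&(Z<.26)
    for z in np.arange(.11,.25,.01):
        q=P[m&(abs(Z-z)<.005)]
        if len(q)>8: print(n,round(z,3),len(q),q.min(0)[:2],q.max(0)[:2])
    if n=='scene': cv2.imwrite('pics/hold.png',cv2.resize(p[80:230,230:400],None,fx=3,fy=3,interpolation=cv2.INTER_CUBIC)[...,::-1])
"
```

```text
t 7.15 pos [0.5088 0.1702 0.1986] rpy [3.1411 0.0001 1.5279] F [-0.2377 -0.2633 -2.2553] w 0.43409078335087187 40.54919768081163
shift [ 0.0003 -0.      0.0016] turn [ 0.0005  0.0001 -0.0001]
scene 0.13 42 [0.4615 0.1203] [0.533  0.1766]
scene 0.14 49 [0.4841 0.1431] [0.5326 0.1815]
scene 0.15 58 [0.4872 0.1425] [0.5337 0.1796]
scene 0.16 88 [0.4855 0.1446] [0.5331 0.1793]
scene 0.17 64 [0.4909 0.1498] [0.5278 0.1815]
scene 0.18 37 [0.4938 0.1517] [0.5247 0.1751]
scene 0.19 39 [0.4932 0.1526] [0.5236 0.1729]
scene 0.2 42 [0.4983 0.1528] [0.5238 0.178 ]
scene 0.21 36 [0.4977 0.1508] [0.5243 0.1748]
scene 0.22 37 [0.4956 0.1512] [0.5253 0.1682]
scene 0.23 45 [0.4794 0.1519] [0.5342 0.1646]
scene 0.24 88 [0.4755 0.148 ] [0.5406 0.19  ]
scene 0.25 152 [0.4744 0.1474] [0.5408 0.188 ]
top 0.13 13 [0.462  0.1204] [0.502  0.1607]
top 0.14 27 [0.4594 0.1211] [0.5223 0.1831]
top 0.15 29 [0.4845 0.1444] [0.5297 0.1831]
top 0.16 77 [0.4844 0.1451] [0.5315 0.18  ]
top 0.17 48 [0.4894 0.1502] [0.527  0.1785]
top 0.18 13 [0.4924 0.1541] [0.5173 0.1684]
top 0.19 16 [0.4926 0.1537] [0.5171 0.1682]
top 0.2 12 [0.4934 0.1539] [0.5178 0.1664]
top 0.21 13 [0.4934 0.1534] [0.517  0.1636]
top 0.22 12 [0.4941 0.1534] [0.513  0.1642]
top 0.23 9 [0.4795 0.1559] [0.5334 0.1639]
top 0.24 59 [0.4763 0.1503] [0.5335 0.1672]
top 0.25 55 [0.476  0.1518] [0.5331 0.1681]
```

View pics/hold.png

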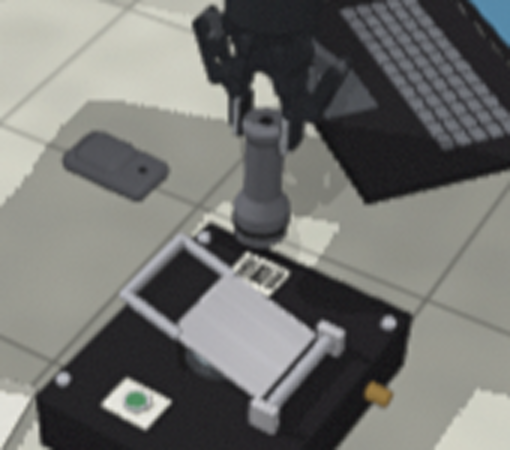

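The reader is upright at crop (262,190), directly above the barcode tag at (260,272), and its axis measures (0.509, 0.169). I'll hold it there.

jog_arm --commands '[0.0003, 0, 0.0015, 0, 0, 0, 1, 0.0003, 0, 0.0015, 0, 0, 0, 1, 0.0003, 0, 0.0015, 0, 0, 0, 1, 0.0003, 0, 0.0015, 0, 0, 0, 1, 0.0003, 0, 0.0015, 0, 0, 0, 1, 0.0003, 0, 0.0015, 0, 0, 0, 1, 0.0003, 0, 0.0015, 0, 0, 0, 1, 0.0003, 0, 0.0015, 0, 0, 0, 1, 0.0003, 0, 0.0015, 0, 0, 0, 1, 0.0003, 0, 0.0015, 0, 0, 0, 1]'

```text
time: 8.25
ee_pos: [0.5086, 0.1705, 0.1967]
orientation: [-3.141, 0.0, 1.528]
contact_force: [-0.2, -0.3, -2.8]
gripper_width: 0.439
gripper_force: 40.6
```

jog_arm --commands '[0, 0, 0, 0, 0, 0, 1, 0, 0, 0, 0, 0, 0, 1, 0, 0, 0, 0, 0, 0, 1, 0, 0, 0, 0, 0, 0, 1, 0, 0, 0, 0, 0, 0, 1, 0, 0, 0, 0, 0, 0, 1, 0, 0, 0, 0, 0, 0, 1, 0, 0, 0, 0, 0, 0, 1, 0, 0, 0, 0, 0, 0, 1, 0, 0, 0, 0, 0, 0, 1]'

```text
time: 9.25
ee_pos: [0.5087, 0.1705, 0.1968]
orientation: [3.142, 0.0, 1.528]
contact_force: [0.2, 0.2, -2.2]
gripper_width: 0.438
gripper_force: 40.6
```

jog_arm --commands '[0, 0, -0.005, 0, 0, 0, 1, 0, 0, -0.02, 0, 0, 0, 1, 0, 0, -0.04, 0, 0, 0, 1, -0.01, -0.001, -0.053, 0, 0, 0, 1, -0.03, -0.003, -0.053, 0, 0, 0, 1, -0.06, -0.006, -0.053, 0, 0, 0, 1, -0.09, -0.009, -0.053, 0, 0, 0, 1, -0.12, -0.013, -0.053, 0, 0, 0, 1, -0.15, -0.016, -0.053, 0, 0, 0, 1, -0.18, -0.02, -0.053, 0, 0, 0, 1]'

```text
time: 10.25
ee_pos: [0.4805, -0.0102, 0.2501]
orientation: [3.141, 0.0, 1.528]
contact_force: [0.5, 0.2, -2.2]
gripper_width: 0.438
gripper_force: 40.6
```

jog_arm --commands '[-0.03, -0.003, 0, 0, 0, 0, 1, -0.06, -0.006, 0, 0, 0, 0, 1, -0.09, -0.01, 0, 0, 0, 0, 1, -0.12, -0.013, 0, 0, 0, 0, 1, -0.15, -0.016, 0, 0, 0, 0, 1, -0.18, -0.019, 0, 0, 0, 0, 1, -0.21, -0.022, 0, 0, 0, 0, 1, -0.24, -0.026, 0, 0, 0, 0, 1, -0.255, -0.028, 0, 0, 0, 0, 1, -0.261, -0.028, 0, 0, 0, 0, 1]'

```text
time: 11.25
ee_pos: [0.4411, -0.2694, 0.2498]
orientation: [-3.141, 0.0, 1.526]
contact_force: [0.5, 0.5, -2.2]
gripper_width: 0.442
gripper_force: 40.6
```

```bash
python3 -c "
from h import *
to(.441,-.2690,.0875)"
```

```text
t 11.25 pos [ 0.4411 -0.2694  0.2498] rpy [-3.1414  0.      1.5259] F [ 0.518   0.5313 -2.2014] w 0.4424180482184154 40.59334419478546
shift [ 0.0004 -0.0001  0.1623] turn [-0.0002  0.     -0.0021]
```

jog_arm --commands '[0, 0, 0.01, 0, 0, 0, 1, 0, 0, 0.03, 0, 0, 0, 1, 0, 0, 0.055, 0, 0, 0, 1, 0, 0, 0.08, 0, 0, 0, 1, 0, 0, 0.105, 0, 0, 0, 1, 0, 0, 0.125, 0, 0, 0, 1, 0, 0, 0.14, 0, 0, 0, 1, 0, 0, 0.15, 0, 0, 0, 1, 0, 0, 0.155, 0, 0, 0, 1, 0, 0, 0.157, 0, 0, 0, 1]'

```text
time: 12.25
ee_pos: [0.4419, -0.2679, 0.0928]
orientation: [3.141, 0.0, 1.528]
contact_force: [0.2, -0.4, -2.0]
gripper_width: 0.44
gripper_force: 40.6
```

jog_arm --commands '[0, 0, 0.001, 0, 0, 0, 1, 0, 0, 0.002, 0, 0, 0, 1, 0, 0, 0.003, 0, 0, 0, 1, 0, 0, 0.004, 0, 0, 0, 1, 0, 0, 0.005, 0, 0, 0, 1, 0, 0, 0.006, 0, 0, 0, 1, 0, 0, 0.006, 0, 0, 0, 1, 0, 0, 0.006, 0, 0, 0, 1, 0, 0, 0.006, 0, 0, 0, 1, 0, 0, 0.006, 0, 0, 0, 1]'

```text
time: 13.25
ee_pos: [0.4418, -0.2681, 0.0869]
orientation: [3.141, 0.0, 1.528]
contact_force: [0.1, -0.6, -0.3]
gripper_width: 0.439
gripper_force: 40.7
```

```bash
python3 -c "
from h import *
to(.441,-.2690,.0875)"
```

```text
t 13.25 pos [ 0.4418 -0.2681  0.0869] rpy [3.1414 0.0003 1.5278] F [ 0.1244 -0.5574 -0.331 ] w 0.43907965079156164 40.70250288321404
shift [-0.0009 -0.0008 -0.0006] turn [ 0.0002  0.0003 -0.0002]
```

jog_arm --commands '[0, 0, 0, 0, 0, 0, 0.1, 0, 0, 0, 0, 0, 0, 0, 0, 0, 0, 0, 0, 0, -0.1, 0, 0, 0, 0, 0, 0, -0.2, 0, 0, 0, 0, 0, 0, -0.4, 0, 0, 0, 0, 0, 0, -0.6, 0, 0, 0, 0, 0, 0, -0.8, 0, 0, 0, 0, 0, 0, -1, 0, 0, 0, 0, 0, 0, -1, 0, 0, 0, 0, 0, 0, -1]'

```text
time: 14.25
ee_pos: [0.4417, -0.268, 0.0868]
orientation: [-3.142, 0.0, 1.528]
contact_force: [-0.3, 0.1, -0.1]
gripper_width: 1.0
gripper_force: 0.0
```

jog_arm --commands '[0, 0, 0, 0, 0, 0, -1, 0, 0, -0.005, 0, 0, 0, -1, 0, 0, -0.015, 0, 0, 0, -1, 0, 0, -0.03, 0, 0, 0, -1, 0, 0, -0.05, 0, 0, 0, -1, 0, 0, -0.075, 0, 0, 0, -1, 0, 0, -0.1, 0, 0, 0, -1, 0, 0, -0.125, 0, 0, 0, -1, 0, 0, -0.145, 0, 0, 0, -1, 0, 0, -0.15, 0, 0, 0, -1]'

```text
time: 15.25
ee_pos: [0.4426, -0.2689, 0.2406]
orientation: [3.138, 0.003, 1.528]
contact_force: [0.2, -0.6, -0.1]
gripper_width: 1.001
gripper_force: 0.0
```

```bash
python3 -c "
from h import *
to(.4565,.0765,.2)
for n in('scene','top'):
    p,d=manip.snapshot(n); P=cloud(n,d);X,Y,Z=P[...,0],P[...,1],P[...,2]; s=cv2.cvtColor(p,cv2.COLOR_RGB2HSV)[...,1]
    m=(s<60)&(abs(X-.441)<.04)&(abs(Y+.27)<.04)&(Z>.125)&(Z<.145); c,r=cv2.minEnclosingCircle(P[m][:,:2].astype(np.float32)); print(n,c,r,np.median(Z[m]))
"
```

```text
t 15.25 pos [ 0.4426 -0.2689  0.2406] rpy [3.1381 0.0034 1.5278] F [ 0.2107 -0.6257 -0.0664] w 1.0012322353974705 0.0
shift [ 0.3458 -0.0011  0.0394] turn [ 0.0035  0.0034 -0.0002]
scene (0.4412665069103241, -0.26783621311187744) 0.02127983421087265 0.1342286008099186
top (0.0, 0.0) 0.0 nan
  return _methods._mean(a, axis=axis, dtype=dtype,
  ret = ret.dtype.type(ret / rcount)
```

jog_arm --commands '[0.01, 0, 0, 0, 0, 0, -0.5, 0.03, 0, 0, 0, 0, 0, 0, 0.06, 0, 0, 0, 0, 0, 0.1, 0.1, 0, 0, 0, 0, 0, 0.1, 0.14, 0, 0, 0, 0, 0, 0.1, 0.18, 0, 0, 0, 0, 0, 0.1, 0.225, 0, 0, 0, 0, 0, 0.1, 0.27, 0, 0, 0, 0, 0, 0.1, 0.31, 0, 0, 0, 0, 0, 0.1, 0.335, 0, 0, 0, 0, 0, 0.1]'

```text
time: 16.35
ee_pos: [0.4548, 0.0698, 0.2356]
orientation: [-3.14, -0.001, 1.53]
contact_force: [0.3, -0.5, 0.1]
gripper_width: 0.449
gripper_force: 0.0
```

jog_arm --commands '[0.008, 0, 0, 0, 0, 0, 0.1, 0.01, 0, 0.01, 0, 0, 0, 0.1, 0.01, 0, 0.02, 0, 0, 0, 0.1, 0.01, 0, 0.03, 0, 0, 0, 0.1, 0.01, 0, 0.035, 0, 0, 0, 0.1, 0.01, 0, 0.035, 0, 0, 0, 0.1, 0.01, 0, 0.035, 0, 0, 0, 0.1, 0.01, 0, 0.035, 0, 0, 0, 0.1, 0.01, 0, 0.035, 0, 0, 0, 0.1, 0.01, 0, 0.035, 0, 0, 0, 0.1]'

```text
time: 17.35
ee_pos: [0.4568, 0.0766, 0.2021]
orientation: [3.141, 0.0, 1.528]
contact_force: [-0.8, -0.3, -0.9]
gripper_width: 0.452
gripper_force: 0.0
```

```bash
python3 -c "
from h import *
to(.4565,.0765,.12)
p,d=manip.snapshot('scene')
cv2.imwrite('pics/pre.png',cv2.resize(p[90:250,220:390],None,fx=3.3,fy=3.3,interpolation=cv2.INTER_CUBIC)[...,::-1])
P=cloud('scene',d); m=(P[...,2]>.124)&(P[...,2]<.142)&(P[...,0]<.468)&(P[...,0]>.44)&(abs(P[...,1]-.075)<.05); print(m.sum(),np.median(P[m],0))
"
```

```text
t 17.35 pos [0.4568 0.0766 0.2021] rpy [3.1411 0.0002 1.5278] F [-0.7707 -0.2824 -0.9014] w 0.4517508368199059 0.0
shift [-0.0001 -0.0003  0.0821] turn [ 0.0005  0.0002 -0.0002]
128 [0.4591 0.0691 0.1346]
```

View pics/pre.png

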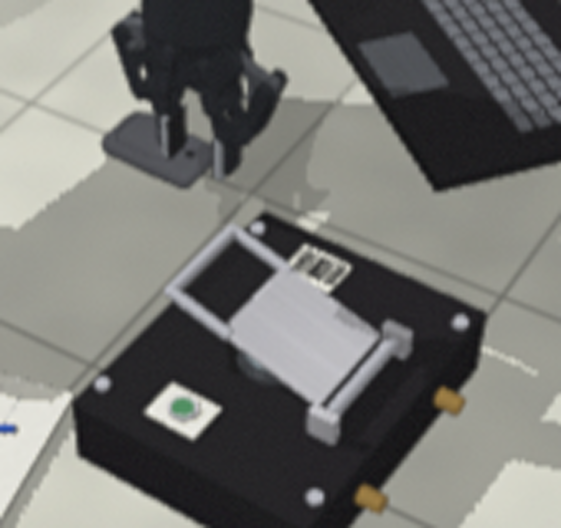

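The jaws are at crop (190,150), open above the cross bar at (200,262), one finger to go on each side. The flap is still at rest.

jog_arm --commands '[0, 0, 0.008, 0, 0, 0, 0.1, 0, 0, 0.02, 0, 0, 0, 0.1, 0, 0, 0.035, 0, 0, 0, 0.1, 0, 0, 0.048, 0, 0, 0, 0.1, 0, 0, 0.06, 0, 0, 0, 0.1, 0, 0, 0.07, 0, 0, 0, 0.1, 0, 0, 0.078, 0, 0, 0, 0.1, 0, 0, 0.083, 0, 0, 0, 0.1, 0, 0, 0.083, 0, 0, 0, 0.1, 0, 0, 0.083, 0, 0, 0, 0.1]'

```text
time: 18.4
ee_pos: [0.4568, 0.0766, 0.1191]
orientation: [3.141, 0.0, 1.528]
contact_force: [0.1, -0.1, 0.6]
gripper_width: 0.453
gripper_force: 0.0
```

jog_arm --commands '[0, 0, 0, 0, 0, 0, 0.2, 0, 0, 0, 0, 0, 0, 0.3, 0, 0, 0, 0, 0, 0, 0.4, 0, 0, 0, 0, 0, 0, 0.5, 0, 0, 0, 0, 0, 0, 0.6, 0, 0, 0, 0, 0, 0, 0.7, 0, 0, 0, 0, 0, 0, 0.8, 0, 0, 0, 0, 0, 0, 1, 0, 0, 0, 0, 0, 0, 1, 0, 0, 0, 0, 0, 0, 1]' --grip_force 30

```text
time: 19.4
ee_pos: [0.4566, 0.0766, 0.1187]
orientation: [-3.142, 0.0, 1.528]
contact_force: [-0.2, 0.3, 0.1]
gripper_width: -0.001
gripper_force: 0.0
```

```bash
python3 -c "
from h import *
to(.4565,.0765,.12)"
```

```text
t 19.4 pos [0.4566 0.0766 0.1187] rpy [-3.1415  0.0001  1.5278] F [-0.1811  0.3145  0.1495] w -0.0006157078607367536 0.0
shift [-0.0001 -0.0001 -0.0013] turn [-0.0001  0.0001 -0.0002]
```

```bash
python3 -c "
from h import *
p,d=manip.snapshot('scene')
cv2.imwrite('pics/miss.png',cv2.resize(p[110:230,220:350],None,fx=4.5,fy=4.5,interpolation=cv2.INTER_CUBIC)[...,::-1])
P=cloud('scene',d)
m=(abs(P[...,0]-.4566)<.06)&(abs(P[...,1]-.0766)<.06)&(P[...,2]>.09)
for v,u in np.argwhere(m)[::25]: print((u,v),P[v,u],p[v,u])
" | head -70
```

```text
(np.int64(239), np.int64(0)) [0.39950069 0.02962168 0.5737567 ] [83 49 45]
(np.int64(264), np.int64(0)) [0.46350447 0.02012654 0.5927945 ] [38 38 42]
(np.int64(291), np.int64(0)) [0.50198222 0.04953587 0.59020859] [70 41 38]
(np.int64(241), np.int64(1)) [0.4031453  0.03079429 0.57226535] [83 47 43]
(np.int64(266), np.int64(1)) [0.46959904 0.01751816 0.59349592] [41 41 46]
(np.int64(291), np.int64(1)) [0.50120908 0.05078844 0.58771038] [67 40 36]
(np.int64(242), np.int64(2)) [0.40398005 0.03254151 0.56986471] [83 47 43]
(np.int64(267), np.int64(2)) [0.47079049 0.01880735 0.59146594] [38 39 43]
(np.int64(294), np.int64(2)) [0.5026803  0.05873501 0.58304171] [65 41 36]
(np.int64(245), np.int64(3)) [0.41657283 0.02514355 0.57399581] [42 40 42]
(np.int64(270), np.int64(3)) [0.47799607 0.01764817 0.59187203] [36 39 41]
(np.int64(295), np.int64(3)) [0.50252123 0.06250817 0.57963796] [62 38 35]
(np.int64(247), np.int64(4)) [0.42206198 0.02383704 0.57397592] [36 38 41]
(np.int64(274), np.int64(4)) [0.48599191 0.01839614 0.59170978] [45 39 41]
(np.int64(299), np.int64(4)) [0.50212744 0.0774085
[... 3732 characters left out ...]
46]
(np.int64(263), np.int64(26)) [0.45315555 0.02816554 0.53759071] [71 42 38]
(np.int64(288), np.int64(26)) [0.49240269 0.05448074 0.53638715] [65 38 34]
(np.int64(256), np.int64(27)) [0.42257559 0.04732506 0.51871213] [73 45 41]
(np.int64(281), np.int64(27)) [0.48177316 0.04650278 0.53510518] [67 41 36]
(np.int64(306), np.int64(27)) [0.50428196 0.10197917 0.51625745] [72 48 46]
(np.int64(273), np.int64(28)) [0.4663654  0.0421659  0.53087732] [64 39 36]Traceback (most recent call last):
  File "<string>", line 7, in <module>
    for v,u in np.argwhere(m)[::25]: print((u,v),P[v,u],p[v,u])
                                     ~~~~~^^^^^^^^^^^^^^^^^^^^^
BrokenPipeError: [Errno 32] Broken pipe
```

View pics/miss.png

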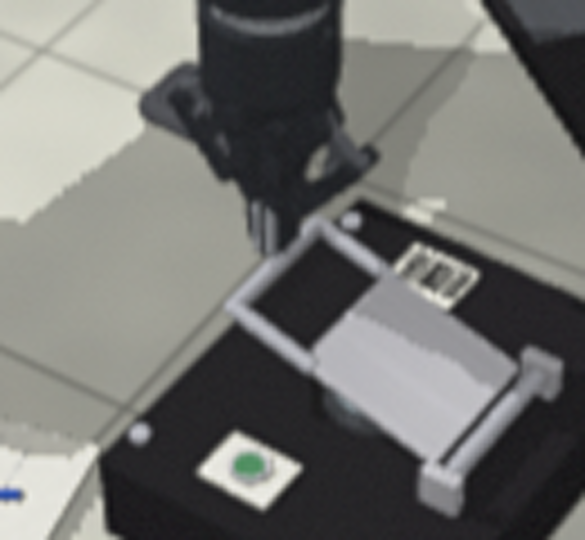

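The shut fingertips are at crop (266,245). They end right at the upper edge of the bar, which runs from (315,222) to (235,300), so the bar isn't between them. I'll check the depths there.

```bash
python3 -c "
from h import *
np.set_printoptions(precision=4,suppress=True)
p,d=manip.snapshot('scene'); P=cloud('scene',d)
for v in range(152,182,2): print(v,[ (P[v,u].round(3).tolist(),int(p[v,u].mean())) for u in (276,279,282)])
m=(p.mean(-1)>90)&(P[...,2]>.12)&(P[...,2]<.145)&(P[...,0]<.475)&(P[...,0]>.43)&(abs(P[...,1]-.075)<.055)
for y in np.arange(.03,.125,.01):
  q=P[m&(abs(P[...,1]-y)<.005)]
  if len(q):print(round(y,3),len(q),np.median(q,0))
p,d=manip.snapshot('top'); print(manip.state()['q'])
"
```

```text
152 [([0.451, 0.064, 0.193], 36), ([0.461, 0.062, 0.199], 35), ([0.47, 0.062, 0.203], 32)]
154 [([0.45, 0.065, 0.186], 61), ([0.461, 0.062, 0.193], 40), ([0.469, 0.062, 0.197], 34)]
156 [([0.451, 0.063, 0.181], 125), ([0.458, 0.066, 0.182], 86), ([0.468, 0.065, 0.188], 34)]
158 [([0.449, 0.066, 0.171], 105), ([0.458, 0.066, 0.176], 119), ([0.465, 0.069, 0.177], 34)]
160 [([0.45, 0.064, 0.166], 102), ([0.459, 0.065, 0.17], 124), ([0.464, 0.07, 0.169], 38)]
162 [([0.451, 0.062, 0.161], 107), ([0.458, 0.065, 0.162], 123), ([0.466, 0.067, 0.165], 39)]
164 [([0.449, 0.065, 0.151], 136), ([0.458, 0.066, 0.155], 122), ([0.466, 0.066, 0.159], 35)]
166 [([0.364, 0.189, 0.003], 144), ([0.458, 0.065, 0.148], 108), ([0.457, 0.081, 0.136], 112)]
168 [([0.368, 0.184, 0.001], 141), ([0.452, 0.074, 0.132], 171), ([0.459, 0.077, 0.133], 135)]
170 [([0.374, 0.174, 0.004], 143), ([0.457, 0.065, 0.134], 166), ([0.389, 0.184, 0.003], 91)]
172 [([0.458, 0.051, 0.139], 182), ([0.462, 0.059, 0.135], 120), ([0.432, 0.118, 0.071], 39)]
174 [([0.46, 0.048, 0.136], 142), ([0.43, 0.107, 0.071], 55), ([0.437, 0.11, 0.073], 35)]
176 [([0.387, 0.155, 0.001], 88), ([0.434, 0.1, 0.072], 36), ([0.44, 0.106, 0.07], 33)]
178 [([0.431, 0.09, 0.071], 62), ([0.436, 0.097, 0.068], 32), ([0.445, 0.098, 0.071], 38)]
180 [([0.469, 0.034, 0.13], 174), ([0.441, 0.089, 0.07], 49), ([0.448, 0.094, 0.069], 35)]
0.03 26 [0.4649 0.0313 0.131 ]
0.04 18 [0.457  0.0374 0.1339]
0.05 15 [0.458  0.0489 0.1337]
0.06 10 [0.4578 0.0593 0.1348]
0.07 11 [0.4572 0.0709 0.1335]
0.08 10 [0.4595 0.0794 0.1339]
0.09 7 [0.4609 0.0908 0.1341]
0.1 7 [0.4605 0.1015 0.1336]
0.11 16 [0.4607 0.1115 0.1336]
0.12 20 [0.467  0.1173 0.1317]
[-0.1173 -0.3234 -0.4587  1.4355 -0.0001  1.4964]
```

Depth puts the shut fingertips at z≈0.145, just above the bar (top 0.136), although the reported TCP is at 0.119. The pads sit about 3 cm higher than the pose reading implies. I'll reopen and go about 3 cm lower, in two steps and watching the force.

jog_arm --commands '[0, 0, 0, 0, 0, 0, 0.5, 0, 0, 0, 0, 0, 0, 0.1, 0, 0, 0, 0, 0, 0, 0.1, 0, 0, 0, 0, 0, 0, 0.1, 0, 0, 0.003, 0, 0, 0, 0.1, 0, 0, 0.006, 0, 0, 0, 0.1, 0, 0, 0.009, 0, 0, 0, 0.1, 0, 0, 0.012, 0, 0, 0, 0.1, 0, 0, 0.015, 0, 0, 0, 0.1, 0, 0, 0.015, 0, 0, 0, 0.1]'

```text
time: 20.55
ee_pos: [0.4563, 0.0767, 0.1032]
orientation: [-3.141, 0.0, 1.528]
contact_force: [-0.9, -0.2, 0.1]
gripper_width: 0.45
gripper_force: 0.0
```

```bash
python3 -c "
from h import *
np.set_printoptions(precision=4,suppress=True)
to(.4565,.0765,.09)
p,d=manip.snapshot('scene'); P=cloud('scene',d)
m=(abs(P[...,0]-.4566)<.045)&(P[...,1]>.05)&(P[...,1]<.085)&(P[...,2]>.1)&(P[...,2]<.19)
for z in np.arange(.115,.19,.006):
  q=P[m&(abs(P[...,2]-z)<.003)&(P[...,1]<.072)]
  if len(q): print(round(z,3),len(q),np.sort(q[:,0])[::max(1,len(q)//8)])
cv2.imwrite('pics/pre2.png',cv2.resize(p[110:230,220:350],None,fx=4.5,fy=4.5,interpolation=cv2.INTER_CUBIC)[...,::-1])
"
```

```text
t 20.55 pos [0.4563 0.0767 0.1032] rpy [-3.1408  0.      1.5278] F [-0.8614 -0.2426  0.0818] w 0.4499244782417729 0.0
shift [-0.0002  0.0003  0.0132] turn [-0.0008  0.     -0.0002]
0.127 1 [0.4585]
0.133 25 [0.4283 0.4511 0.4544 0.457  0.4582 0.4592 0.4594 0.4615 0.4813]
0.139 21 [0.4285 0.4324 0.4352 0.4548 0.4567 0.4584 0.478  0.4792 0.4812 0.4838
 0.4875]
0.145 14 [0.4232 0.4246 0.4296 0.4298 0.4339 0.4342 0.4347 0.4359 0.4778 0.4825
 0.4832 0.4862 0.4868 0.4887]
0.151 18 [0.424  0.4332 0.4352 0.436  0.477  0.4792 0.4808 0.4822 0.4874]
0.157 20 [0.4248 0.4299 0.4338 0.4341 0.4759 0.4804 0.4811 0.4844 0.4861 0.487 ]
0.163 15 [0.4263 0.4299 0.4306 0.4329 0.435  0.4354 0.4363 0.4767 0.4801 0.4808
 0.4808 0.4809 0.4834 0.4873 0.4885]
0.169 17 [0.4267 0.4322 0.4334 0.4355 0.4367 0.4777 0.4796 0.4861 0.4883]
0.175 23 [0.4153 0.4211 0.4259 0.4279 0.4314 0.4342 0.4773 0.4822 0.486  0.4876
 0.494  0.5006]
0.181 34 [0.4124 0.4167 0.4288 0.4343 0.4746 0.4814 0.4855 0.4891 0.4958]
0.187 30 [0.4116 0.4143 0.417  0.4289 0.4341 0.4772 0.4826 0.4862 0.4914 0.4986]
```

View pics/pre2.png

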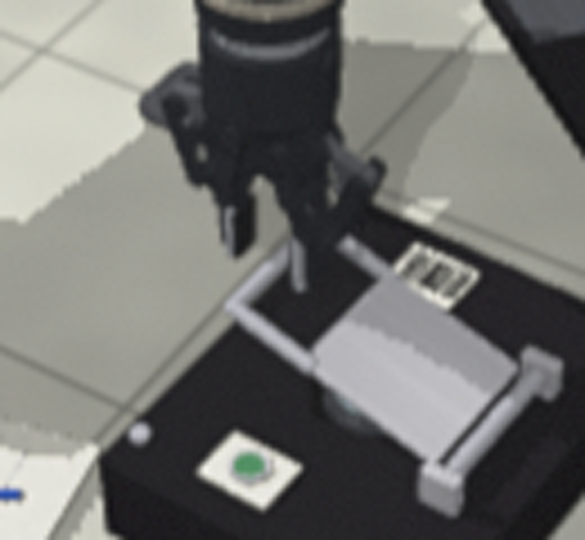

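Now the fingers straddle the bar. The inner fingertip, at crop (298,285), is inside the gap, and the outer one is at (235,250) in front of the bar. I'll lower another 17 mm and close.

jog_arm --commands '[0, 0, 0.004, 0, 0, 0, 0.1, 0, 0, 0.008, 0, 0, 0, 0.1, 0, 0, 0.012, 0, 0, 0, 0.1, 0, 0, 0.017, 0, 0, 0, 0.1, 0, 0, 0.017, 0, 0, 0, 0.3, 0, 0, 0.017, 0, 0, 0, 0.5, 0, 0, 0.017, 0, 0, 0, 0.6, 0, 0, 0.017, 0, 0, 0, 0.7, 0, 0, 0.017, 0, 0, 0, 0.9, 0, 0, 0.017, 0, 0, 0, 1]' --grip_force 30

```text
time: 21.6
ee_pos: [0.4572, 0.0766, 0.0871]
orientation: [3.14, 0.0, 1.528]
contact_force: [3.3, 0.7, 0.3]
gripper_width: 0.104
gripper_force: 29.3
```

jog_arm --commands '[0, 0, 0, 0, 0, 0, 1, 0, 0, 0, 0, 0, 0, 1, 0, 0, 0, 0, 0, 0, 1, 0, 0, 0, 0, 0, 0, 1, 0, 0, 0, 0, 0, 0, 1, 0, 0, 0, 0, 0, 0, 1, 0, 0, 0, 0, 0, 0, 1, 0, 0, 0, 0, 0, 0, 1, 0, 0, 0, 0, 0, 0, 1, 0, 0, 0, 0, 0, 0, 1]'

```text
time: 22.6
ee_pos: [0.4572, 0.0766, 0.0871]
orientation: [3.14, 0.0, 1.528]
contact_force: [4.9, -0.2, -0.1]
gripper_width: 0.103
gripper_force: 29.4
```

```bash
python3 -c "
from h import *
to(.4565,.0765,.087)"
```

```text
t 22.6 pos [0.4572 0.0766 0.0871] rpy [3.1403 0.0001 1.5277] F [ 4.8877 -0.1707 -0.0616] w 0.10318857822740836 29.36283230781555
shift [-0.0001 -0.0007  0.0001] turn [ 0.0013  0.0001 -0.0003]
```

The bar is gripped, with the opening at 0.10 ≈ 10 mm. The tool's y axis lies along the chamber's x, so I'll swing along the 155 mm arc in tool y/z, keeping the tool pointing down.

jog_arm --commands '[0.0, 0.0025, -0.0059, 0, 0, 0, 1, 0, 0.0047, -0.0117, 0, 0, 0, 1, 0, 0.0071, -0.0174, 0, 0, 0, 1, 0, 0.0097, -0.023, 0, 0, 0, 1, 0, 0.0126, -0.0285, 0, 0, 0, 1, 0, 0.0157, -0.0339, 0, 0, 0, 1, 0, 0.0189, -0.0391, 0, 0, 0, 1, 0, 0.0224, -0.0443, 0, 0, 0, 1, 0, 0.0261, -0.0492, 0, 0, 0, 1, 0, 0.0301, -0.0541, 0, 0, 0, 1]'

```text
time: 23.6
ee_pos: [0.4856, 0.0753, 0.1414]
orientation: [-3.139, 0.001, 1.528]
contact_force: [-8.8, -1.0, 5.0]
gripper_width: 0.103
gripper_force: 29.4
```

```bash
python3 -c "
from h import *
to(.605,.0703,.1962)
print(manip.state()['moment'])"
```

```text
t 23.6 pos [0.4856 0.0753 0.1414] rpy [-3.139   0.0005  1.5279] F [-8.8164 -0.9731  5.0335] w 0.10259941782415218 29.36441659927368
shift [ 0.0001  0.1194 -0.0551] turn [-0.0026  0.0005 -0.0001]
[-0.2406  2.0643 -0.0648]
```

jog_arm --commands '[0, 0.003, -0.0046, 0, 0, 0, 1, 0, 0.0071, -0.0091, 0, 0, 0, 1, 0, 0.0116, -0.0134, 0, 0, 0, 1, 0, 0.0162, -0.0176, 0, 0, 0, 1, 0, 0.021, -0.0215, 0, 0, 0, 1, 0, 0.0259, -0.0253, 0, 0, 0, 1, 0, 0.031, -0.0288, 0, 0, 0, 1, 0, 0.0362, -0.0322, 0, 0, 0, 1, 0, 0.0415, -0.0353, 0, 0, 0, 1, 0, 0.047, -0.0382, 0, 0, 0, 1]'

```text
time: 24.6
ee_pos: [0.534, 0.0732, 0.1801]
orientation: [3.141, 0.001, 1.528]
contact_force: [-5.8, -0.7, 6.9]
gripper_width: 0.098
gripper_force: 30.7
```

```bash
python3 -c "
from h import *
to(.605,.0703,.1962)
print(manip.state()['moment'])"
```

```text
t 24.6 pos [0.534  0.0732 0.1801] rpy [3.1411 0.0005 1.5277] F [-5.817  -0.7183  6.8589] w 0.09849414201865024 30.659626722335815
shift [ 0.0002  0.0711 -0.0161] turn [ 0.0005  0.0005 -0.0003]
[-0.2649  1.3605 -0.0504]
```

jog_arm --commands '[0, 0.0056, -0.0032, 0, 0, 0, 1, 0, 0.0113, -0.006, 0, 0, 0, 1, 0, 0.017, -0.0085, 0, 0, 0, 1, 0, 0.0229, -0.0105, 0, 0, 0, 1, 0, 0.0288, -0.0123, 0, 0, 0, 1, 0, 0.0348, -0.0138, 0, 0, 0, 1, 0, 0.0409, -0.0151, 0, 0, 0, 1, 0, 0.045, -0.0158, 0, 0, 0, 1, 0, 0.047, -0.0161, 0, 0, 0, 1, 0, 0.047, -0.0161, 0, 0, 0, 1]'

```text
time: 25.6
ee_pos: [0.5808, 0.0712, 0.195]
orientation: [-3.141, 0.0, 1.528]
contact_force: [-0.9, -2.7, 1.4]
gripper_width: 0.104
gripper_force: 30.5
```

```bash
python3 -c "
from h import *
to(.605,.0703,.1962)
for n in('scene','top'):
    p,d=manip.snapshot(n); P=cloud(n,d); q=P.reshape(-1,3)
    yv=np.array([.0427,.9991]); xv=np.array([.9991,-.0427])
    cx=(q[:,:2]-[.605,.0703])@xv; cy=(q[:,:2]-[.605,.0703])@yv
    m=(abs(cy)<.044)&(abs(cx)<.06)&(q[:,2]>.1)&(q[:,2]<.18)&(p.reshape(-1,3).mean(1)>60)
    a=np.c_[cx,q[:,2]][m]
    for z in np.arange(.1,.2,.01):
        b=a[abs(a[:,1]-z)<.005]
        if len(b)>4: print(n,round(z,3),len(b),np.percentile(b[:,0],[10,50,90]))
    k=(abs(cy)<.043)&(abs(cx)<.06)&(q[:,2]>.22)&(q[:,2]<.255)&(abs(cy)>.018)&(p.reshape(-1,3).mean(1)>90)
    print(n,'bar',k.sum(),np.percentile(cx[k],[10,50,90]) if k.sum() else '',np.percentile(q[k,2],[10,50,90]) if k.sum() else '')
    cv2.imwrite(f'pics/up_{n}.png',p[...,::-1]); np.savez(f'up_{n}.npz',p=p,d=d)
"
```

```text
t 25.6 pos [0.5808 0.0712 0.195 ] rpy [-3.1415  0.0002  1.5277] F [-0.8674 -2.7068  1.4436] w 0.10397232259140278 30.51714599132538
shift [ 0.0002  0.0242 -0.0012] turn [-0.0001  0.0002 -0.0003]
scene 0.1 35 [-0.0025 -0.0009  0.0001]
scene 0.11 67 [-0.0041 -0.0025 -0.0008]
scene 0.12 61 [-0.005  -0.0038 -0.0028]
scene 0.13 67 [-0.0071 -0.0053 -0.0041]
scene 0.14 67 [-0.0088 -0.0069 -0.0058]
scene 0.15 62 [-0.01   -0.0081 -0.0068]
scene 0.16 68 [-0.0114 -0.0101 -0.0087]
scene 0.17 67 [-0.0132 -0.0118 -0.0101]
scene 0.18 35 [-0.0141 -0.0128 -0.0116]
scene bar 44 [-0.0268 -0.0224 -0.02  ] [0.2352 0.2416 0.2446]
top 0.11 13 [-0.0075 -0.0067 -0.0063]
top 0.12 8 [-0.009  -0.0089 -0.0083]
top 0.13 7 [-0.0112 -0.0106 -0.0099]
top 0.14 9 [-0.0123 -0.0117 -0.0113]
top 0.15 6 [-0.0136 -0.0134 -0.0129]
top 0.16 8 [-0.0155 -0.0149 -0.0145]
top 0.17 6 [-0.0171 -0.0168 -0.0162]
top bar 48 [-0.0292 -0.0263 -0.0226] [0.2382 0.2413 0.2437]
```

The leaf planes in both views give a tilt of about 0.157 rad, which matches the tool being 24 mm in front of the hinge line. Next I'll close most of that gap.

jog_arm --commands '[0, 0.004, -0.0006, 0, 0, 0, 1, 0, 0.008, -0.001, 0, 0, 0, 1, 0, 0.012, -0.0014, 0, 0, 0, 1, 0, 0.016, -0.0017, 0, 0, 0, 1, 0, 0.019, -0.0018, 0, 0, 0, 1, 0, 0.021, -0.0019, 0, 0, 0, 1, 0, 0.0225, -0.0019, 0, 0, 0, 1, 0, 0.023, -0.0019, 0, 0, 0, 1, 0, 0.023, -0.0019, 0, 0, 0, 1, 0, 0.023, -0.0019, 0, 0, 0, 1]'

```text
time: 26.7
ee_pos: [0.6036, 0.0703, 0.197]
orientation: [3.142, 0.0, 1.528]
contact_force: [-0.8, -4.6, 1.6]
gripper_width: 0.104
gripper_force: 30.5
```

```bash
cat > v.py <<'E'
from h import *
to(.605,.0703,.1962)
S=[manip.snapshot('scene') for _ in range(3)]
q=np.mean([cloud('scene',d) for p,d in S],0).reshape(-1,3); p=S[0][0].reshape(-1,3)
yv=np.array([.0427,.9991]); xv=np.array([.9991,-.0427])
cx=(q[:,:2]-[.605,.0703])@xv; cy=(q[:,:2]-[.605,.0703])@yv
m=(abs(cy)<.04)&(abs(cx)<.03)&(q[:,2]>.1)&(q[:,2]<.18)&(p.mean(1)>60)
A=np.c_[q[m,2],cy[m],np.ones(m.sum())]; r,*_=np.linalg.lstsq(A,cx[m],rcond=None)
res=cx[m]-A@r; k=abs(res)<.003; r,*_=np.linalg.lstsq(A[k],cx[m][k],rcond=None)
print("back face: slope dx/dz",r[0],"dy",r[1],"cx at z=.085:",r[0]*.085+r[2],"n",k.sum())
E
python3 v.py
```

```text
t 26.7 pos [0.6036 0.0703 0.197 ] rpy [3.1415 0.0002 1.5278] F [-0.7561 -4.5728  1.5936] w 0.10409885489688828 30.45165717601776
shift [0.0001 0.0014 0.0008] turn [ 0.0001  0.0002 -0.0002]
back face: slope dx/dz -0.0110576317964225 dy 0.002663842086967017 cx at z=.085: 0.0017975864671921585 n 355
```

jog_arm --commands '[0, 0.0005, 0, 0, 0, 0, 1, 0, 0.001, 0, 0, 0, 0, 1, 0, 0.0012, 0, 0, 0, 0, 1, 0, 0.0012, 0, 0, 0, 0, 1, 0, 0.0012, 0, 0, 0, 0, 1, 0, 0.0012, 0, 0, 0, 0, 1, 0, 0.0012, 0, 0, 0, 0, 1, 0, 0.0012, 0, 0, 0, 0, 1, 0, 0.0012, 0, 0, 0, 0, 1, 0, 0.0012, 0, 0, 0, 0, 1]'

```text
time: 27.85
ee_pos: [0.6047, 0.0702, 0.197]
orientation: [-3.142, 0.0, 1.528]
contact_force: [-1.4, -4.8, -0.5]
gripper_width: 0.101
gripper_force: 30.4
```

```bash
python3 v.py; python3 -c "
from h import *
p,d=manip.snapshot('scene'); cv2.imwrite('pics/final.png',p[...,::-1])"
```

```text
t 27.85 pos [0.6047 0.0702 0.197 ] rpy [-3.1415  0.0002  1.5278] F [-1.4393 -4.8064 -0.4614] w 0.10075046873529658 30.429292023181915
shift [0.0001 0.0003 0.0008] turn [-0.      0.0002 -0.0002]
back face: slope dx/dz -0.0017361738843242123 dy 0.0007238717492097791 cx at z=.085: 0.001745676282990332 n 346
```

View pics/final.png

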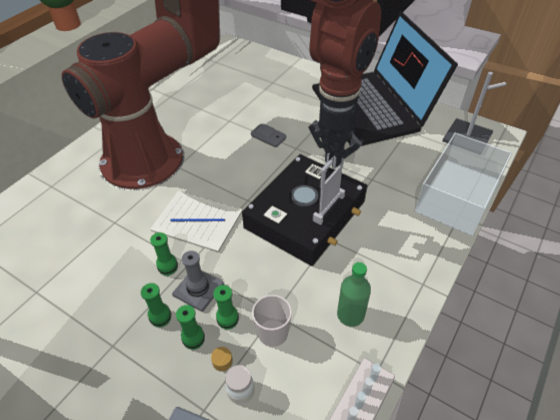

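The flap stands vertical at (330,190), still held by the handle, with a tilt of about 0.002 rad. The reader is upright on its stand at (195,275), and everything else is where it was. I'm handing the job in.

```bash
python3 -c "
from station import manip
print(manip.close_job())"
```

```text
the job is handed in; nothing more can be done
None
```

I did the whole task and handed it in at about 28 s: the reader was held over the barcode for over a second and stood back on its stand, and the flap is held upright by its handle to within about 0.002 rad; no verdict was shown.

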